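# Unlock the chopper and hold its pulse dial on three

## Robot

A 6-joint arm with a two-finger parallel gripper is mounted at the origin on a cart in front of the work surface, level with it; the furniture and walls round the work are solid. World frame = base frame: x ahead of the robot, y to its left, z up, the work surface at z = 0. Lengths are in m, angles in rad, forces in N, time in s.
With the tool pointing down it reaches from about 0.275 to 0.875 m from the base axis. Payload 12.5 kg.
Tool frame: the origin (TCP) lies between the finger pads; the fingertips stand 11 mm ahead of it and the grasp point (between the pads) lies 8 mm behind it (robot.nose_length is the distance from the TCP to the fingertips, in m); z points along the fingers, y is the line along which they close (so a half turn about z gives the same grasp; the last joint's range is limited). The gripper opens to 85 mm and grips with 20 to 120 N. Pads are 22 mm wide; open, the fingers measure 114 mm over their backs; the gripper's body (76 mm by 85 mm) begins 54 mm behind the grasp point. The pads swing forward as they close: fully open they stand 13 mm farther back than shut.
Start: joints at [1.148, 0.351, 1.652, -0, 1.139, -0.085], TCP at [0.182, 0.519, 0.242] pointing down, gripper open.
Joint ranges: [-2.75, 2.75], [-0.79, 2.1], [0.01, 2.65], [-1.57, 4.71], [0.07, 3.14], [-2.87, 2.87]. Speed limits (rad/s): [2.22, 2.22, 2.79, 3.14, 3.14, 3.14].

## Interface

Orientations are given as [roll, pitch, yaw] about the fixed x, y, z axes, in that order (R = Rz(yaw) Ry(pitch) Rx(roll)).
In Python, from workcell import robot, cams gives the robot as it stands.
- The arm moves only by the shell command python3 -m creep 'ROWS' [OPENING] [FORCE]. ROWS is JSON, a list that holds one entry, the list of rows, each a list of 6 numbers: the shift along the world's x, y, z in m, then the turn, a rotation vector about the world's x, y, z in degrees. A call has exactly 8 rows; each row is the pose to reach, as a shift and turn from the pose commanded when the call began; what a row does not reach only later rows make up. A row lasts 1/10 s, in which the tool goes at most 50 mm and 8.59 degrees, less where a joint would pass 70% of its speed; a pose out of reach is approached as far as the arm can. A call with a gripper value outside its range is refused whole. OPENING is the finger opening in m, from 0 to 0.0854, set as the call begins (- or left out, the last holds). The fingers move at their own pace and stop on an object; FORCE is the grip in N (left out, the last holds). Time passes only in rows, so rows that repeat a pose let the fingers close, or fill a call up. It gives the time, the measured TCP pose, the force, the opening and the grip force at its end, in the units of the state.
- robot.get_obs(): the state, without advancing time (a new reading comes with each control period).
- cams.read_camera(name): name is "scene" or "top"; returns a dict with "pixels" (480x640x3 uint8, blue, green, red), "K" (3x3 intrinsics, pixels), "world_from_camera" (4x4, takes a point from camera to world coordinates). Camera axes: x right, y down, z forward; pixel columns grow to the right and rows downward; lengths in m; the calibration is good to about 2 mm. A picture is of the moment at which its call begins. There is no depth.
- robot.finish_job(): hands the job in; it is judged then, once.
The state is a dict: "time_s": time; "joint_positions": joint angles; "joint_vel": joint speeds; "joint_torque": joint torques, N m; "position": TCP position; "ee_rot": TCP orientation; "contact_force": force on the tool from outside, world axes, zero at the start; "moment": the same for the moment, N m; "width": finger opening in m; "finger_force": force on a finger pad.
Only numpy, scipy, OpenCV 4.12 (cv2) and the standard library are available. Lean on these libraries where they do the work, as an engineer would, in place of code of your own. Each camera call takes 0.05 s, during which the arm holds its last target. There are 200 camera calls.

## Task

Get the small food chopper running on its strongest pulse: first slide its red transport lock all the way to the end stop beside the green dot, and only then turn the black spring-return dial clockwise past the first and second clicks to the third (the group of three red dots). The dial springs back to zero when let go, so keep hold of it with the fingers and finish while still holding it on the third mark, with the lock left fully open. Leave the jars, the tin and the pen where they are.

Things in the scene. Friction and masses are not known exactly. Their poses are not given: they have to be found in the camera images.
- chopper: food chopper fixed to the table: white base 245 (x) x 210 (y) x 56 mm high (deck), clear lidded bowl 110 mm across on the rear, its centre at (72, 0) mm, top 121 mm up. Origin at table level, 7.5 mm nearer the front than the base's centre; x from the front (vents, robot side) to the bowl, y left, z up. Place and yaw vary
- lock_center (a point): centre of the red lock fin (moves with it), 81 mm above the table, axes as the chopper's: fin 26 mm long (x), 12 mm thick (y), top 98 mm up, on a 32 x 26 mm foot whose top is 63 mm up. Left on the deck, at (-84 + slide, 60) mm in the chopper's frame; slides along the chopper's +x, away from the robot
- lock_slide (a joint): travel of the transport lock in m: 0 locked (near end, red dot), 0.045 at the far end stop (unlocked, green dot). Friction 2 N, no spring; it stays where it is left
- dial_center (a point): middle of the dial's grip bar on its vertical axis, 88 mm above the table, at (-55, -52) mm in the chopper's frame; turns with the dial, x along the bar to the white pointer end. Black bar 56 mm long, 13 thick, 71 to 105 mm above the table, on a 60 mm round skirt (top 71 mm). At zero the bar lies along the chopper's x, pointer to the bowl
- pulse_dial (a joint): dial angle in rad: 0 at rest, grows clockwise seen from above. Clicks at 0.45 (one yellow dot), 0.90 (two orange) and 1.35 (three red); hard stop at 1.80. A spring turns it back with 0.06 N m near 0, 0.13 N m at the third click; clicks are ripples of 0.03 N m that do not hold it. Dots on the deck 40 mm from the axis
- small_tin: small tin 58 mm across, 72 mm high, behind the chopper; loose bystander; origin at the centre of its underside
- spice_jar_a: spice jar with yellow cap, 45 mm across, 100 mm high, behind the chopper; loose bystander; origin at the centre of its underside
- spice_jar_d: spice jar with green cap, 44 mm across, 99 mm high, behind the chopper; loose bystander; origin at the centre of its underside
- spice_jar_e: spice jar with dark brown cap, 41 mm across, 105 mm high, behind the chopper; loose bystander; origin at the centre of its underside
- marker_pen: blue and white marker pen, 135 mm long, 17 mm thick, lying across the front edge of the table; loose bystander; origin at the centre of its underside

How it is judged:
On the way, in this order (a step that is already met when the one before it is completed fails the run):
1. the transport lock is slid to its far end stop (value of joint lock_slide above 0.041 m), for 0.2 s.
2. the dial is turned past the first and second clicks to the third and held there by the fingers (value of joint pulse_dial between 1.19 and 1.51 rad and contact force between the fingers and pulse_dial above 0.5 N), for 0.5 s.
At the end, for the whole second after the job is handed in: the dial stands still on the third click (1.19 to 1.51 rad; mark at 1.35) with the fingers pressing on its bar (over 0.5 N), and the transport lock stands within 4 mm of its far end stop (all of step 2 and value of joint lock_slide above 0.041 m and velocity of joint pulse_dial between -0.1 and 0.1 rad/s); the arm keeps its last pose, push and grip.
It fails at once if the dial is turned (over 0.2 rad) while the transport lock is not at its end stop (value of joint pulse_dial above 0.2 rad and value of joint lock_slide below 0.039 m).
It fails at once if a jar, the tin or the pen is moved by more than 30 mm (distance of any of small_tin, spice_jar_a, spice_jar_d, spice_jar_e, marker_pen from where it was at the start of the episode above 0.03 m).
It also fails if it takes over 53 s, if anything falls off the work surface, if the arm or the gripper's body presses on something with over 40 N, if the wrist force passes 120 N, or if a joint passes its speed limit or range.

## Working session

There is one attempt and no reset: what is moved stays moved. The work goes in short steps, Python scripts to look and compute and a shell command to move; the robot and the scene stay as the last step left them, time stands still between calls to the robot, and variables do not carry over. Pictures are saved under pics/ and viewed, at most 10 in all, crops included, and the job is handed in when it is done.

```bash
mkdir -p pics
python3 - <<'E'
from workcell import robot, cams
import cv2
for n in("scene","top"):
    c=cams.read_camera(n); cv2.imwrite(f"pics/{n}0.png",c["pixels"]); print(c["K"].round(1).tolist(),c["world_from_camera"].round(3).tolist())
o=robot.get_obs(); print(o["time_s"],o["position"],o["ee_rot"],o["width"])
E
```

```text
[[505.6, 0.0, 326.4], [0.0, 505.6, 233.2], [0.0, 0.0, 1.0]] [[-0.636, -0.472, 0.61, 0.052], [-0.771, 0.366, -0.521, 0.351], [0.023, -0.802, -0.597, 0.568], [0.0, 0.0, 0.0, 1.0]]
[[553.5, 0.0, 319.6], [0.0, 553.5, 245.0], [0.0, 0.0, 1.0]] [[-0.009, -0.979, 0.204, 0.337], [-1.0, 0.009, -0.003, -0.082], [0.001, -0.204, -0.979, 1.236], [0.0, 0.0, 0.0, 1.0]]
0.1 [0.18212911 0.51866425 0.24180403] [-3.14052990e+00 -8.08524694e-05  2.80380509e+00] 0.08560388702478337
```

View pics/top0.png

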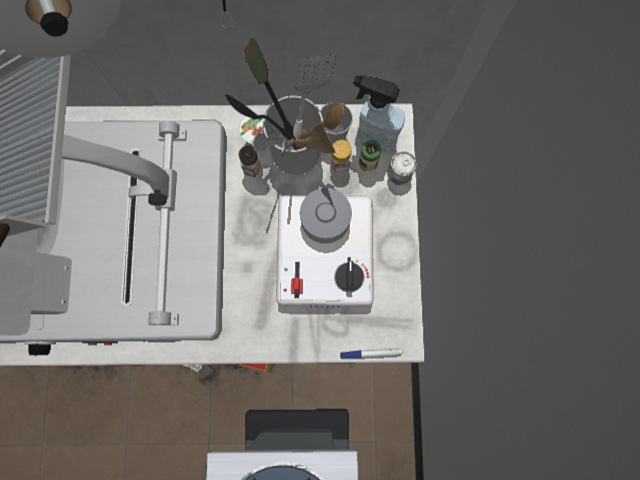

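View pics/scene0.png

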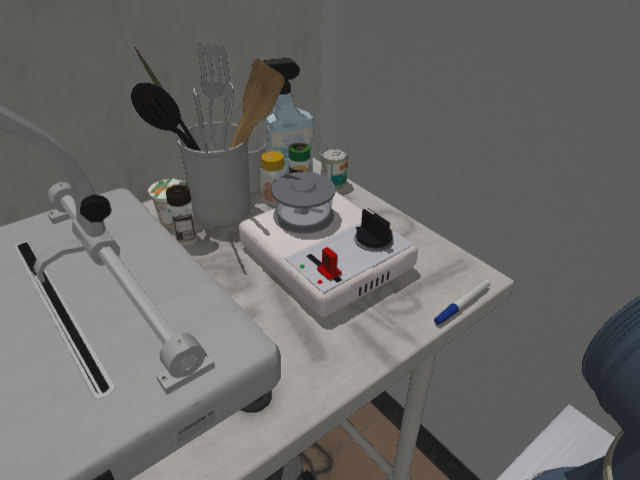

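Both views show the chopper: in top, the red lock is near (297,285), the dial near (349,276) and the bowl near (326,215). In scene, the fin is near (330,263) and the dial near (375,228). I'll enlarge both.

Run:
```python
import cv2,numpy as np
a=cv2.imread("pics/top0.png")[185:320,265:385]; b=cv2.imread("pics/scene0.png")[165:325,230:425]
a=cv2.resize(a,None,fx=3.3,fy=3.3,interpolation=cv2.INTER_CUBIC);b=cv2.resize(b,None,fx=2,fy=2,interpolation=cv2.INTER_CUBIC)
o=np.zeros((460,800,3),np.uint8);o[:a.shape[0],:a.shape[1]]=a;o[:b.shape[0],400:400+b.shape[1]]=b
cv2.imwrite("pics/crop0.png",o)
```

```text
(no output)
```

View pics/crop0.png

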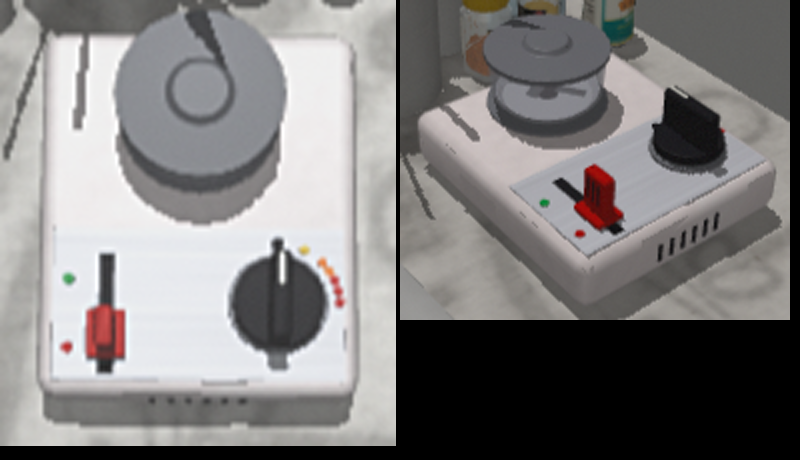

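```bash
cat > fit.py <<'E'
import numpy as np
from workcell import cams
from scipy.optimize import least_squares
C={n:cams.read_camera(n) for n in("scene","top")}
def proj(n,P):
    c=C[n];T=np.linalg.inv(c["world_from_camera"]);p=c["K"]@(T[:3,:3]@P+T[:3,3]);return p[:2]/p[2]
t=lambda u,v:(u/3.3+265,v/3.3+185)
s=lambda u,v:((u-400)/2+230,v/2+165)
L=[("top",t(280,303),(-55,-52,71)),("top",t(200,92),(72,0,115)),("top",t(106,328),(-84,60,98)),
("top",t(38,210),(None,105,50)),("top",t(356,210),(None,-105,50)),
("scene",s(688,145),(-55,-52,71)),("scene",s(599,173),(-84,60,98)),("scene",s(547,46),(72,0,112)),("scene",s(691,98),(-55,-52,105))]
def W(q,p):
    x,y,a=q;p=np.array(p)/1e3;return np.array([x+np.cos(a)*p[0]-np.sin(a)*p[1],y+np.sin(a)*p[0]+np.cos(a)*p[1],p[2]])
def f(q):
    r=[]
    for n,u,p in L:
        if p[0] is None: r+=[0,(proj(n,W(q,(0,)+p[1:]))-u)[0]]
        else: r+=list(proj(n,W(q,p))-u)
    return np.array(r)
if __name__=="__main__":
    R=least_squares(f,[.55,-.08,0],loss="soft_l1");q=R.x;print(q,np.degrees(q[2]));print(f(q).reshape(-1,2).round(1).tolist())
    print("lock",W(q,(-84,60,81)),"dial",W(q,(-55,-52,88)))
E
python3 fit.py
```

```text
[ 0.57106892 -0.09694516 -0.0455029 ] -2.6071241686333324
[[-1.4, -1.7], [0.7, -1.8], [-2.5, 0.6], [0.0, 0.3], [0.0, -0.0], [-0.2, -5.1], [1.6, 1.8], [0.5, -0.5], [-0.1, 1.5]]
lock [ 0.4898851  -0.03318634  0.081     ] dial [ 0.51376051 -0.14638954  0.088     ]
```

```bash
cat > sil.py <<'E'
import numpy as np,cv2
from fit import C,W
from scipy.optimize import minimize
def box(cx,cy,lx,ly,z0,z1): return np.array([(cx+i*lx/2,cy+j*ly/2,z) for i in(-1,1) for j in(-1,1) for z in(z0,z1)])
def cyl(cx,cy,r,z0,z1): return np.array([(cx+r*np.cos(a),cy+r*np.sin(a),z) for a in np.arange(0,6.28,.2) for z in(z0,z1)])
K=4
def ren(n,q,parts):
    c=C[n];T=np.linalg.inv(c["world_from_camera"]);m=np.zeros((480*K,640*K),np.uint8)
    for P in parts:
        w=np.array([W(q,p) for p in P]);p=(T[:3,:3]@w.T+T[:3,3:])
        p=c["K"]@p;uv=(p[:2]/p[2]).T
        cv2.fillConvexPoly(m,cv2.convexHull(np.round((uv+.5)*K*16).astype(np.int32)),1,shift=4)
    return cv2.resize(m.astype(np.float32),(640,480),interpolation=cv2.INTER_AREA)
def masks(roi):
    out={}
    for n in C:
        i=C[n]["pixels"].astype(int);r=(i[...,2]>90)&(i[...,2]>2*i[...,1]);d=i.max(2)<75
        R=np.zeros((480,640),np.float32);D=R.copy()
        x0,x1,y0,y1=roi[n][0];R[y0:y1,x0:x1]=r[y0:y1,x0:x1]
        x0,x1,y0,y1=roi[n][1];D[y0:y1,x0:x1]=d[y0:y1,x0:x1]
        D=cv2.morphologyEx(D,cv2.MORPH_OPEN,np.ones((3,3)))
        out[n]=(R,D)
    return out
def lock(s=0): return [box(-84+s,60,26,12,63,98),box(-84+s,60,32,26,56,63)]
def dial(a=0):
    b=box(0,0,56,13,71,105);c,s=np.cos(-a),np.sin(-a)
    b=np.c_[c*b[:,0]-s*b[:,1]-55,s*b[:,0]+c*b[:,1]-52,b[:,2]];return [b,cyl(-55,-52,30,58,71)]
roi={"top":((285,310,265,300),(330,368,255,294)),"scene":((317,343,245,282),(352,393,205,252))}
if __name__=="__main__":
    M=masks(roi);print({n:[m.sum() for m in M[n]] for n in M})
    def cost(v,full=False):
        q=(v[0]/100,v[1]/100,v[2]/20);e=[]
        for n in M:
            for m,p in zip(M[n],(lock(),dial())): e.append(abs(ren(n,q,p)-m).sum()/m.sum())
        return e if full else sum(e)
    for g in([57.1,-9.7,-.9],[56,-9,0]):
        r=minimize(cost,g,method="Nelder-Mead",options=dict(initial_simplex=np.array([g]*4)+np.r_[np.zeros((1,3)),np.diag([1,1,1])]))
        q=(r.x[0]/100,r.x[1]/100,r.x[2]/20);print(q,np.degrees(q[2]),cost(r.x,True))
        print("lock",W(q,(-84,60,81)),"dial",W(q,(-55,-52,88)))
E
python3 sil.py
```

```text
{'scene': [np.float32(248.0), np.float32(1077.0)], 'top': [np.float32(124.0), np.float32(575.0)]}
(np.float64(0.5728121879737301), np.float64(-0.10200133406620729), np.float64(-0.10162296376628643)) -5.8225669254191015 [np.float32(1.3573588), np.float32(0.13631615), np.float32(0.6542339), np.float32(0.17282608)]
lock [ 0.49533245 -0.03378924  0.081     ] dial [ 0.51282064 -0.14815341  0.088     ]
(np.float64(0.5726321466377549), np.float64(-0.10187394109427914), np.float64(-0.10545917155363005)) -6.04236544096911 [np.float32(1.3646673), np.float32(0.1316156), np.float32(0.6628024), np.float32(0.16152173)]
lock [ 0.49541465 -0.03336512  0.081     ] dial [ 0.51246399 -0.14779554  0.088     ]
```

```bash
cat > go.py <<'E'
from sil import *
M=masks(roi)
def cost(v,full=False):
    q=(v[0]/100,v[1]/100,v[2]/20);e=[]
    for n in M:
        for m,p in zip(M[n],(lock(v[3]*10),dial())): e.append(abs(ren(n,q,p)-m).sum()/m.sum())
    return e if full else sum(e)
g=[56.5,-9.3,0,0]
r=minimize(cost,g,method="Nelder-Mead",options=dict(initial_simplex=np.array([g]*5)+np.r_[np.zeros((1,4)),np.diag([1,1,1,1])]))
v=r.x;q=(v[0]/100,v[1]/100,v[2]/20);print(q,v[3]*10,cost(v,True),W(q,(-84,60,81)),W(q,(-55,-52,88)))
ims=[]
for n,(x,y) in (("scene",(250,170)),("top",(265,200))):
    i=C[n]["pixels"].copy();k=4
    a=cv2.resize(i[y:y+130,x:x+98+ (52 if n=="scene" else 0)],None,fx=k-.8,fy=k-.8,interpolation=cv2.INTER_CUBIC)
    for p,m,col in zip((lock(v[3]*10),dial()),M[n],((0,255,0),(255,255,0))):
        for z,cc in((ren(n,q,p),col),(m,(255,0,255))):
            z=cv2.resize(z[y:y+130,x:x+(150 if n=="scene" else 98)],(a.shape[1],a.shape[0]))
            cv2.drawContours(a,cv2.findContours((z>.5).astype(np.uint8),0,1)[0],-1,cc,1)
    ims.append(a)
cv2.imwrite("pics/ov.png",np.hstack(ims))
E
python3 go.py
```

```text
(np.float64(0.5670031106688442), np.float64(-0.09582035501974939), np.float64(-0.014206783332291084)) 11.58496033172906 [np.float32(1.4380082), np.float32(0.123958334), np.float32(0.6315), np.float32(0.16589506)] [ 0.48386397 -0.03463308  0.081     ] [ 0.51126993 -0.14703376  0.088     ]
```

View pics/ov.png

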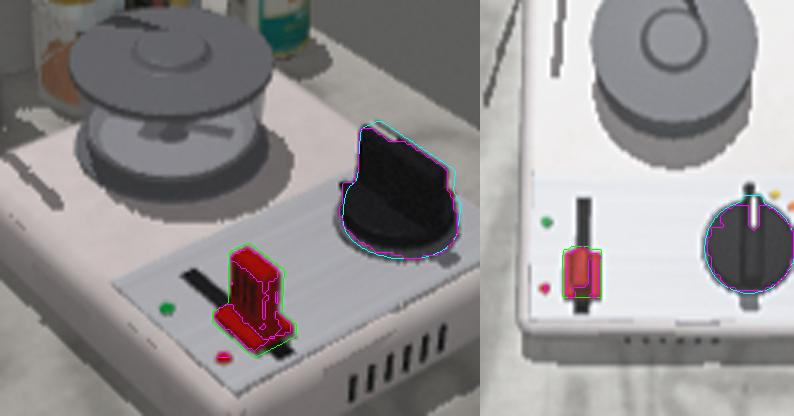

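The model outline fits the dial and fin well; only my red threshold was too strict, so I'll loosen it.

```bash
sed -i 's/r=(i\[...,2\]>90)&(i\[...,2\]>2\*i\[...,1\])/r=(i[...,2]>35)\&(i[...,2]>1.5*i[...,1])/; s/        D=cv2.morph/        R=cv2.morphologyEx(R,cv2.MORPH_CLOSE,np.ones((5,5)));D=cv2.morph/' sil.py; sed -i 's/((285,310/((290,310/;s/((317,343,245,282)/((317,343,240,281)/' sil.py; python3 go.py; sed 's/lock(v\[3\]\*10)/lock(0)/' go.py > go0.py; python3 go0.py
```

```text
(np.float64(0.5675426630835015), np.float64(-0.09563181807978183), np.float64(-0.013034117553895237)) 10.439818201351985 [np.float32(0.22205284), np.float32(0.11968085), np.float32(0.13298611), np.float32(0.15245226)] [ 0.48433182 -0.03454208  0.081     ] [ 0.51186958 -0.14691054  0.088     ]
(np.float64(0.5725196398995805), np.float64(-0.1024349926682802), np.float64(-0.09880612312134826)) 21.58046198331384 [np.float32(0.19118394), np.float32(0.15277134), np.float32(0.16979167), np.float32(0.17604712)] [ 0.49484806 -0.03444142  0.081     ] [ 0.51265833 -0.14875587  0.088     ]
```

Yaw is about -0.7° (slot, dots and edges line up). That puts the lock about 10 mm along already, with the fin near (0.494, -0.035) and the dial axis at (0.512, -0.147). I'll swing over well clear of the slicer.

```bash
python3 -m creep '[[[0.014,-0.045,0.007,0,0,2.4],[0.028,-0.09,0.014,0,0,4.8],[0.042,-0.135,0.021,0,0,7.2],[0.056,-0.18,0.028,0,0,9.6],[0.07,-0.225,0.035,0,0,12],[0.084,-0.27,0.042,0,0,14.4],[0.098,-0.315,0.049,0,0,16.8],[0.112,-0.36,0.056,0,0,18.6]]]' 0.05
```

```text
time_s: 1.4
position: [0.2942, 0.1572, 0.2988]
ee_rot: [3.141, 0.001, 3.131]
contact_force: [1.4, 1.0, 1.2]
width: 0.0501
finger_force: 0.0
```

```bash
python3 -m creep '[[[0.025,-0.024,-0.01,0,0,0],[0.05,-0.048,-0.02,0,0,0],[0.075,-0.072,-0.035,0,0,0],[0.1,-0.096,-0.05,0,0,0],[0.125,-0.12,-0.07,0,0,0],[0.15,-0.144,-0.09,0,0,0],[0.175,-0.168,-0.11,0,0,0],[0.2,-0.192,-0.13,0,0,0]]]' 0.05
python3 - <<'E'
from workcell import cams
import cv2,numpy as np
a=cams.read_camera("scene")["pixels"][120:320,200:420];b=cams.read_camera("top")["pixels"][180:320,250:400]
a=cv2.resize(a,(440,400));b=cv2.resize(b,(360,400));cv2.imwrite("pics/b1.png",np.hstack([a,b]))
E
```

```text
time_s: 2.2
position: [0.4952, -0.0343, 0.1675]
ee_rot: [-3.142, 0.0, 3.128]
contact_force: [-0.4, 0.9, 0.5]
width: 0.0499
finger_force: 0.0
```

View pics/b1.png

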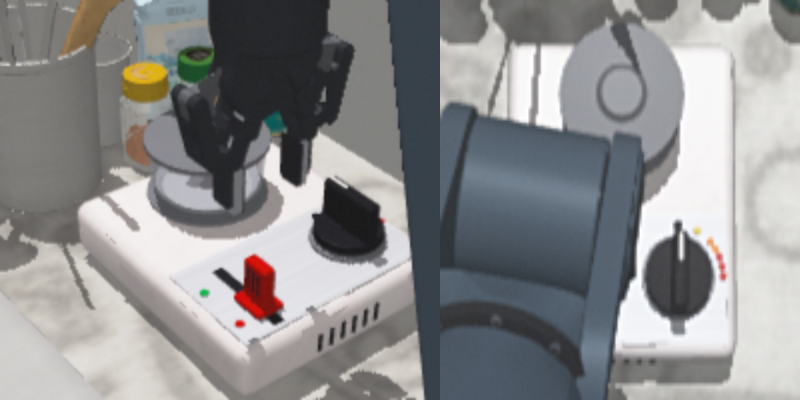

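The open fingers are above the lock and clear of everything. Next I descend around the fin.

```bash
python3 -m creep '[[[0,0,-0.02,0,0,0],[0,0,-0.04,0,0,0],[0,0,-0.055,0,0,0],[0,0,-0.066,0,0,0],[0,0,-0.074,0,0,0],[0,0,-0.08,0,0,0],[0,0,-0.084,0,0,0],[0,0,-0.086,0,0,0]]]' 0.05
python3 - <<'E'
from workcell import cams
import cv2,numpy as np
a=cams.read_camera("scene")["pixels"][180:310,260:420]
cv2.imwrite("pics/b2.png",cv2.resize(a,None,fx=4,fy=4))
E
```

```text
time_s: 3.1
position: [0.4943, -0.033, 0.0823]
ee_rot: [-3.142, 0.0, 3.129]
contact_force: [-0.3, 0.6, 0.1]
width: 0.05
finger_force: 0.0
```

View pics/b2.png

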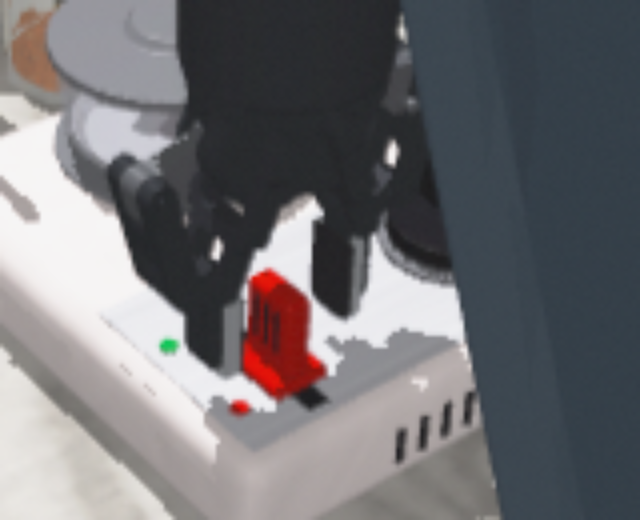

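The left finger tip is at (215,365), the right at (340,310), and the fin base near (280,375). The fingers may sit slightly ahead of the fin, so I'll check each camera separately using the saved pictures.

```bash
cat > chk.py <<'E'
from sil import *
for n in C: C[n]["pixels"]=cv2.imread(f"pics/{n}0.png")
M=masks(roi)
for yaw in(-.013,-.05,-.1):
  for part,k in((lock,0),(dial,1)):
    for ns in(("top",),("scene",),("top","scene")):
        off=(-84,60) if k==0 else(-55,-52)
        def Q(v):
            c,s=np.cos(yaw),np.sin(yaw);return v[0]/100-(c*off[0]-s*off[1])/1e3,v[1]/100-(s*off[0]+c*off[1])/1e3,yaw
        f=lambda v:sum(abs(ren(n,Q(v),part())-M[n][k]).sum()/M[n][k].sum() for n in ns)
        g=[49,-3.5] if k==0 else [51.2,-14.7]
        r=minimize(f,g,method="Nelder-Mead",options=dict(initial_simplex=[g,[g[0]+.7,g[1]],[g[0],g[1]+.7]]))
        print(yaw,part.__name__,ns,r.x.round(2),round(r.fun,3))
E
python3 chk.py
```

```text
-0.013 lock ('top',) [49.37 -3.53] 0.132
-0.013 lock ('scene',) [49.66 -3.5 ] 0.209
-0.013 lock ('top', 'scene') [49.48 -3.52] 0.359
-0.013 dial ('top',) [ 51.08 -14.79] 0.152
-0.013 dial ('scene',) [ 51.09 -14.55] 0.111
-0.013 dial ('top', 'scene') [ 51.14 -14.65] 0.276
-0.05 lock ('top',) [49.41 -3.51] 0.135
-0.05 lock ('scene',) [49.67 -3.6 ] 0.196
-0.05 lock ('top', 'scene') [49.5 -3.5] 0.348
-0.05 dial ('top',) [ 51.11 -14.75] 0.153
-0.05 dial ('scene',) [ 51.12 -14.52] 0.106
-0.05 dial ('top', 'scene') [ 51.16 -14.65] 0.275
-0.1 lock ('top',) [49.43 -3.53] 0.147
-0.1 lock ('scene',) [49.73 -3.49] 0.178
-0.1 lock ('top', 'scene') [49.5  -3.51] 0.344
-0.1 dial ('top',) [ 51.08 -14.78] 0.153
-0.1 dial ('scene',) [ 51.19 -14.56] 0.106
-0.1 dial ('top', 'scene') [ 51.19 -14.67] 0.278
```

Both cameras agree the fin is at (0.495, -0.035), which matches the TCP. Closing the fingers.

```bash
python3 -m creep '[[[0,0,0,0,0,0],[0,0,0,0,0,0],[0,0,0,0,0,0],[0,0,0,0,0,0],[0,0,0,0,0,0],[0,0,0,0,0,0],[0,0,0,0,0,0],[0,0,0,0,0,0]]]' 0 30
```

```text
time_s: 4.05
position: [0.4945, -0.0337, 0.0826]
ee_rot: [-3.141, 0.001, 3.128]
contact_force: [-0.8, -6.3, 3.0]
width: 0.0118
finger_force: 33.6
```

```bash
python3 -m creep '[[[0.004,0,0,0,0,0],[0.008,0,0,0,0,0],[0.012,0,0,0,0,0],[0.016,0,0,0,0,0],[0.02,0,0,0,0,0],[0.024,0,0,0,0,0],[0.027,0,0,0,0,0],[0.03,0,0,0,0,0]]]'
python3 - <<'E'
from workcell import cams,robot
import cv2,numpy as np
print(robot.get_obs()["contact_force"])
E
```

```text
time_s: 4.85
position: [0.5244, -0.0342, 0.0826]
ee_rot: [-3.14, 0.0, 3.129]
contact_force: [-2.8, -9.3, 2.8]
width: 0.0113
finger_force: 33.8
[-2.82009089 -9.31960746  2.7501855 ]
```

```bash
python3 -m creep '[[[0.001,-0.0005,0,0,0,0],[0.002,-0.001,0,0,0,0],[0.003,-0.001,0,0,0,0],[0.004,-0.001,0,0,0,0],[0.0045,-0.001,0,0,0,0],[0.005,-0.001,0,0,0,0],[0.0055,-0.001,0,0,0,0],[0.006,-0.001,0,0,0,0]]]'
```

```text
time_s: 5.65
position: [0.5304, -0.0344, 0.0826]
ee_rot: [-3.141, 0.0, 3.128]
contact_force: [-1.9, -4.2, 6.0]
width: 0.0114
finger_force: 34.1
```

No end stop yet (about 2 N drag), so I keep going.

```bash
python3 -m creep '[[[0.0005,0,0,0,0,0],[0.001,0,0,0,0,0],[0.0015,0,0,0,0,0],[0.002,0,0,0,0,0],[0.0025,0,0,0,0,0],[0.003,0,0,0,0,0],[0.0035,0,0,0,0,0],[0.004,0,0,0,0,0]]]'
```

```text
time_s: 6.45
position: [0.5311, -0.0343, 0.0825]
ee_rot: [-3.141, -0.008, 3.129]
contact_force: [-23.6, -6.0, 23.6]
width: 0.0113
finger_force: 36.7
```

That's the end stop: x held at 0.531 with 24 N. Releasing, then lifting.

```bash
python3 -m creep '[[[-0.002,0,0,0,0,0],[-0.002,0,0,0,0,0],[-0.002,0,0,0,0,0],[-0.002,0,0,0,0,0],[-0.002,0,0.005,0,0,0],[-0.002,0,0.02,0,0,0],[-0.002,0,0.045,0,0,0],[-0.002,0,0.08,0,0,0]]]' 0.05
python3 -c "
from workcell import cams
import cv2
cv2.imwrite('pics/b3.png',cv2.resize(cams.read_camera('scene')['pixels'][180:310,260:420],None,fx=4,fy=4))"
```

```text
time_s: 7.25
position: [0.5316, -0.0339, 0.1624]
ee_rot: [3.141, -0.002, 3.128]
contact_force: [0.4, 0.1, 0.4]
width: 0.0501
finger_force: 0.0
```

View pics/b3.png

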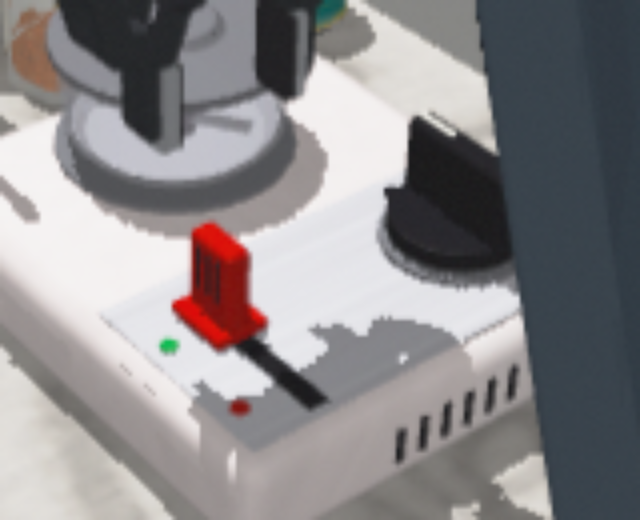

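The lock stands at the slot's far end by the green dot, and the dial is still at zero. Moving over the dial and down.

```bash
python3 -m creep '[[[-0.005,-0.025,0,0,0,0],[-0.01,-0.06,0,0,0,0],[-0.0195,-0.095,0,0,0,0],[-0.0195,-0.1125,0,0,0,0],[-0.0195,-0.1125,-0.02,0,0,0],[-0.0195,-0.1125,-0.04,0,0,0],[-0.0195,-0.1125,-0.055,0,0,0],[-0.0195,-0.1125,-0.06,0,0,0]]]' 0.06
python3 -m creep '[[[0,0,-0.005,0,0,0],[0,0,-0.009,0,0,0],[0,0,-0.012,0,0,0],[0,0,-0.014,0,0,0],[0,0,-0.014,0,0,0],[0,0,-0.014,0,0,0],[0,0,-0.014,0,0,0],[0,0,-0.014,0,0,0]]]'
```

```text
time_s: 8.1
position: [0.5122, -0.1464, 0.1012]
ee_rot: [3.141, -0.002, 3.128]
contact_force: [0.3, -0.6, 0.6]
width: 0.0601
finger_force: 0.0
time_s: 8.9
position: [0.5128, -0.1466, 0.0884]
ee_rot: [-3.142, 0.0, 3.128]
contact_force: [1.1, -0.2, 0.6]
width: 0.0601
finger_force: 0.0
```

```bash
python3 -m creep '[[[0,0,0,0,0,0],[0,0,0,0,0,0],[0,0,0,0,0,0],[0,0,0,0,0,0],[0,0,0,0,0,0],[0,0,0,0,0,0],[0,0,0,0,0,0],[0,0,0,0,0,0]]]' 0 40; python3 -c "
from workcell import robot;o=robot.get_obs();print(o['joint_positions'],o['moment'])"
```

```text
time_s: 9.7
position: [0.5128, -0.1464, 0.0884]
ee_rot: [3.141, 0.0, 3.128]
contact_force: [-1.5, 4.1, 5.9]
width: 0.0121
finger_force: 41.4
[-3.65556168e-01  5.33184677e-01  1.81480355e+00  2.97877127e-04
  7.93639352e-01 -1.92334184e+00] [ 0.68989524  0.21595684 -0.15006852]
```

```bash
python3 -m creep '[[[0,0,0,0,0,-5],[0,0,0,0,0,-10],[0,0,0,0,0,-15],[0,0,0,0,0,-20],[0,0,0,0,0,-25],[0,0,0,0,0,-30],[0,0,0,0,0,-35],[0,0,0,0,0,-40]]]'
```

```text
time_s: 10.5
position: [0.5128, -0.1462, 0.0884]
ee_rot: [3.141, -0.0, 2.427]
contact_force: [0.7, 7.1, 5.9]
width: 0.0118
finger_force: 41.2
```

```bash
python3 -m creep '[[[0,0,0,0,0,-5],[0,0,0,0,0,-10],[0,0,0,0,0,-15],[0,0,0,0,0,-20],[0,0,0,0,0,-25],[0,0,0,0,0,-30],[0,0,0,0,0,-35],[0,0,0,0,0,-38]]]'
python3 -m creep '[[[0,0,0,0,0,0],[0,0,0,0,0,0],[0,0,0,0,0,0],[0,0,0,0,0,0],[0,0,0,0,0,0],[0,0,0,0,0,0],[0,0,0,0,0,0],[0,0,0,0,0,0]]]'
python3 -c "
from workcell import robot,cams
import cv2,numpy as np
a=cams.read_camera('scene')['pixels'][180:310,280:430];b=cams.read_camera('top')['pixels'][230:310,265:385]
print(robot.get_obs()['moment'])
cv2.imwrite('pics/b4.png',np.hstack([cv2.resize(a,(450,390)),cv2.resize(b,(350,390))]))"
```

```text
time_s: 11.3
position: [0.5131, -0.146, 0.0884]
ee_rot: [3.141, -0.001, 1.764]
contact_force: [1.8, 8.3, 4.3]
width: 0.012
finger_force: 41.2
time_s: 12.1
position: [0.5131, -0.146, 0.0884]
ee_rot: [3.141, -0.001, 1.767]
contact_force: [2.4, 7.8, 5.0]
width: 0.0125
finger_force: 41.2
[ 1.45557014 -0.29169828  0.09501622]
```

View pics/b4.png

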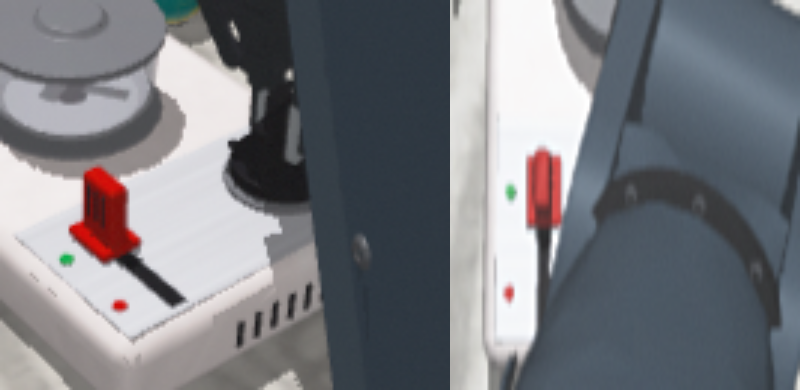

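The lock is still at the green dot. The fingers hold the bar flat (12.5 mm opening, 41 N) after a 1.36 rad turn, and the measured torque is near what the spring should give. Handing in.

```bash
python3 -c "
from workcell import robot
print(robot.finish_job())"
```

```text
the job is handed in; nothing more can be done
None
```

I slid the lock to its end stop first, then turned the dial about 1.36 rad by the gripper's rotation (third mark 1.35) and handed in while still holding it; the arm hid the dial in the last pictures, and no verdict was returned.

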